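Set a printed block on the width gauge's sloped rest

ROBOT

A 6-joint arm with a two-finger parallel gripper is mounted at the origin on the work surface. World frame = base frame: x ahead of the robot, y to its left, z up, the work surface at z = 0. Lengths are in mm, angles in degrees, forces in N, time in s.
With the tool pointing down it reaches from about 350 to 850 mm from the base axis. Payload 8.1 kg.
Tool frame: the origin (TCP) lies at the very end of the fingers, on their centre line; the grasp point (between the pads) lies 19 mm behind it; z points along the fingers, y is the direction in which the jaws open and shut (so a half turn about z gives the same grasp; the last joint's range is limited). The gripper opens to 85 mm and grips with 20 to 120 N. Pads are 22 mm wide; open, the fingers measure 114 mm over their backs; the gripper's body (76 mm by 85 mm) begins 54 mm behind the grasp point. The pads swing forward as they close: fully open they stand 13 mm farther back than shut.
Start: joints at [-80.065, 7.471, 85.268, -0, 87.261, -4.893], TCP at [153.573, -580.018, 231.292] pointing down, gripper open.
Joint ranges: [-169.43, 169.43], [-51.17, 129.36], [1.28, 143.12], [-76.62, 256.62], [0, 156.53], [-152.29, 152.29]. Speed limits (degrees/s): [136.94, 136.94, 159.86, 180, 180, 180].

INTERFACE

Orientations are given as [roll, pitch, yaw] about the fixed x, y, z axes, in that order (R = Rz(yaw) Ry(pitch) Rx(roll)).
In Python, from bench import sensors, viewer, job gives the robot as it stands.
- The arm moves only by the shell command python3 -m pendant 'ROWS' [FORCE]. ROWS is JSON, one flat list of numbers, 5 for each row, row after row: the shift along the world's x, y, z in mm, then the turn about the world's z in rad, then the finger opening in mm, from 0 to 85.4. In form: [x, y, z, twist, hand, x, y, z, twist, hand, ...]. A call has 1 to 12 rows; each row shifts and turns the pose as measured when the row begins; what a row does not reach is not made up. A row lasts 1/12 s, in which the tool goes at most 41.7 mm and 7.16 degrees, less where a joint would pass 70% of its speed; a pose out of reach is approached as far as the arm can. A call with a gripper value outside its range is refused whole. The fingers move at their own pace and stop on an object; FORCE is the grip in N (left out, the last holds). Time passes only in rows, so rows that do not move let the fingers close. It gives the time, the measured TCP pose, the force and the opening at its end, in the units of the state.
- sensors.sense(): the state, without advancing time (a new reading comes with each control period).
- viewer.snapshot(name): name is "side" or "top" or "wrist"; returns a dict with "frame" (400x640x3 uint8, blue, green, red), "z_map" (400x640 float32, mm along the optical axis (not along the pixel's ray), 0 where there is no reading), "fx", "fy", "cx", "cy" (pixels), "k1" (the pictures are not rectified: a ray, as slopes to the right and down, at radius r is drawn at 1 + k1 r^2 times it, then the intrinsics apply), "view" (4x4, takes a point from world to camera coordinates). Camera axes: x right, y down, z forward; pixel columns grow to the right and rows downward; lengths in mm; the calibration is good to about 2 mm. A picture is of the moment at which its call begins.
- job.hand_in(): hands the job in, once; it reports no verdict.
The state is a dict: "time": time; "joint_pos": joint angles; "qd": joint speeds; "joint_efforts": joint torques, N m; "tool_pos": TCP position; "tcp_rot": TCP orientation; "ft_force": force on the tool from outside, world axes, zero at the start; "wrist_torque": the same for the moment, N m; "finger_gap": finger opening in mm.
Only numpy, scipy, OpenCV 4.12 (cv2) and the standard library are available. Lean on these libraries where they do the work, as an engineer would, in place of code of your own. Each camera call takes 0.05 s, during which the arm holds its last target.

TASK

Take the stepped printed block out of its tray bay and set it gently on the narrow sloped rest of the gauge, between the two sensor heads: lengthways, stepped end downhill and right up against the lip, lying flat on the slope and let go. It can only be lifted from the bay by its long sides and only be set on the rest by its ends, so put it down on the clear sheet (or the bench) in between and take it again the other way. Do not press or hit the gauge hard, and leave the plain block and the other things where they are.

Things in the scene. Friction and masses are not known exactly. Their poses are not given: they have to be found in the camera images.
- block: White printed block, 62 long (its x) x 30 wide (its y) x 40 mm high, about 70 g, starting upright in one of the two tray bays. Its -x end is stepped: the last 12 mm of the length are only 28 mm high. Origin: centre of the 62 x 30 mm underside; z up through the block. The underside is flat.
- block_step (a point): Middle of the bottom edge of the block's stepped end: 31 mm from the block's origin along its -x.
- plain: The bystander block in the other bay: same white plastic, 62 x 30 x 40 mm without a step. Origin: centre of the underside. Leave it in its bay.
- tray: Grey fixed tray 130 (x) x 155 (y) x 43 mm high; walls and floor 5 mm thick. A 5 mm wall as high as the rim parts it into two bays of 120 (x) x 70 (y) mm, centred at y = +37.5 and -37.5 mm. A block in each, lengthways along the tray's y: about 4 mm free at its ends, 45 mm at its long sides. Origin: centre of the underside.
- gauge: Fixed optical width gauge: grey base plate 120 (x) x 110 (y) x 14 mm, a post, and on it a carriage with the sloped rest and two sensor heads. Origin: centre of the base's underside on the bench; z up. The carriage's height is set anew each time and is NOT reported: a seated block's origin is 100 to 130 mm above the bench; feel or see it. It stays put; the blade is sprung.
- gauge_rest (a point): Lowest setting of the seat: 100 mm above the gauge's origin, does not follow the carriage. The rest is a blade sprung downwards (2 N/mm, 6 mm travel), 14 mm wide (y), 65 mm long, rising 20 degrees (0.349 rad) towards the gauge's +x. Its low end has a lip 14 mm wide, 6 thick, 5 mm above it. A block seated flat against the lip has its origin straight above this point, its x uphill.
- gauge_heads (a point): Same point as gauge_rest, for the two black sensor heads: each 60 mm long along the slope, 26 mm wide, one either side, inner faces 22 mm from the middle plane (7 mm from a centred block), tops 36 mm above the blade measured square to it. They ride on the carriage, unsprung. Past the block's two ends the space is open for fingers that stay more than 5 mm above the blade.
- sheet: Clear dotted plastic sheet lying fixed on the bench, 190 (x) x 150 (y) x 2 mm, free for putting the block down. Origin: centre of its underside.
- disc: Bystander: white printed disc, 50 mm across, 5 mm thick, lying on the bench. Origin: centre of the underside.
- jar: Bystander: small glue jar, 40 mm across, 70 mm high. Origin: centre of the underside.
- scraper: Bystander: scraper 160 mm long lying along its own x on the bench.
Not all that is in view belongs to the job. Of the things that look like the tray, take the one that is nearest to the robot's base at the start.

How it is judged (in metres and radians):
On the way:
1. the block stands on the sheet or bench outside the tray, let go (horizontal distance between block and tray above 0.075 m and height (world z) of block below 0.012 m and angle between block's own z axis and vertical below 0.1 rad and contact force between block and the fingers below 0.1 N), for 0.2 s.
At the end, for the whole second after the job is handed in: The block lies released and still on the blade: origin within 4 mm along and 5 mm across of the line straight above the gauge's origin, over 95 mm up, tilt 0.29 to 0.41 rad; stepped end downhill, 24 to 34 mm towards the gauge's -x and within 8 mm of its middle plane (x of block in the frame of gauge between -0.004 and 0.004 m and y of block in the frame of gauge between -0.005 and 0.005 m and x of block_step in the frame of gauge between -0.034 and -0.024 m and y of block_step in the frame of gauge between -0.008 and 0.008 m and z of block in the frame of gauge above 0.095 m and angle between block's own z axis and vertical between 0.29 and 0.41 rad and contact force between block and gauge above 0.2 N and linear speed of block below 0.01 m/s and angular speed of block below 0.1 rad/s); the robot touches nothing.
It fails at once if the gauge is pressed or hit with more than 25 N (contact force between gauge and anything else above 25 N).
It fails at once if the plain block is moved by more than 15 mm (distance of plain from where it was at the start of the episode above 0.015 m).
It fails at once if the disc is moved by more than 30 mm (distance of disc from where it was at the start of the episode above 0.03 m).
It fails at once if the jar is moved by more than 30 mm (distance of jar from where it was at the start of the episode above 0.03 m).
It fails at once if the scraper is moved by more than 30 mm (distance of scraper from where it was at the start of the episode above 0.03 m).
It also fails if it takes over 56 s, if anything falls off the work surface, if the arm or the gripper's body presses on something with over 40 N, if the wrist force passes 120 N, or if a joint passes its speed limit or range.

## Working session

There is one attempt and no reset: what is moved stays moved. The work goes in short steps, Python scripts to look and compute and a shell command to move; the robot and the scene stay as the last step left them, time stands still between calls to the robot, and variables do not carry over. Pictures are saved under pics/ and viewed, and the job is handed in when it is done.

```bash
ls; mkdir -p pics; cat > h.py <<'E'
import numpy as np, cv2
from bench import sensors, viewer, job
def snap(n, save=None):
    s=viewer.snapshot(n)
    if save: cv2.imwrite('pics/'+save+'.png', s['frame'])
    np.savez('/tmp/'+(save or n)+'.npz', **s)
    return s
def load(n): return dict(np.load('/tmp/'+n+'.npz'))
def world(s):
    h,w=s['z_map'].shape
    K=np.array([[s['fx'],0,s['cx']],[0,s['fy'],s['cy']],[0,0,1]],float)
    u,v=np.meshgrid(np.arange(w),np.arange(h))
    p=np.stack([u,v],-1).reshape(-1,1,2).astype(float)
    n=cv2.undistortPoints(p,K,np.array([float(s['k1']),0,0,0])).reshape(h,w,2)
    z=s['z_map'].astype(float)
    c=np.stack([n[...,0]*z,n[...,1]*z,z,np.ones_like(z)],-1)
    W=c@np.linalg.inv(s['view']).T
    W=W[...,:3]; W[z==0]=np.nan
    return W
E
python3 - <<'E'
from h import *
for n in ['top','side','wrist']:
    s=snap(n,n+'0'); print(n,s['fx'],s['k1'],np.linalg.inv(s['view']).round(2).tolist())
print(sensors.sense())
E
```

```text
pics
top 402.8487965365791 -0.004833473344025516 [[-0.02, -0.99, 0.16, 439.19], [-1.0, 0.01, -0.02, 132.46], [0.02, -0.16, -0.99, 1046.8], [0.0, 0.0, 0.0, 1.0]]
side 371.38688147868885 -0.0665960681312222 [[-0.79, -0.34, 0.5, 40.16], [-0.61, 0.47, -0.64, 815.32], [-0.02, -0.81, -0.58, 720.51], [0.0, 0.0, 0.0, 1.0]]
wrist 315.3345009609255 -0.029486010060616335 [[0.26, -0.92, -0.3, 230.08], [-0.97, -0.24, -0.08, -558.94], [-0.0, 0.31, -0.95, 373.38], [0.0, 0.0, 0.0, 1.0]]
{'time': 0.15, 'joint_pos': array([-8.00656766e+01,  7.50541181e+00,  8.53158754e+01, -1.74875369e-03,
        8.72601175e+01, -4.89378206e+00]), 'qd': array([-0.12479896, -0.18037093, -0.22239777,  0.02433559,  0.03889997,
        0.04693727]), 'joint_efforts': array([-1.05230200e-03, -5.70059323e+01, -5.01162744e+01, -3.73975390e-04,
        9.55277734e-03,  7.64782499e-06]), 'tool_pos': array([ 153.48273124, -579.60246291,  230.47395796]), 'tcp_rot': array([-1.79918743e+02, -5.20426359e-03,  1.48281866e+01]), 'ft_force': array([-0.03579743,  0.40447322, -0.07635295]), 'wrist_torque': array([ 0.04749273, -0.01045319, -0.00374324]), 'finger_gap': 85.240233617921}
```

View pics/top0.png

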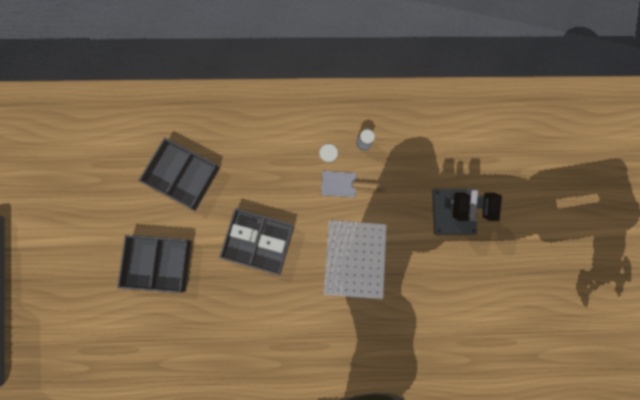

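View pics/side0.png

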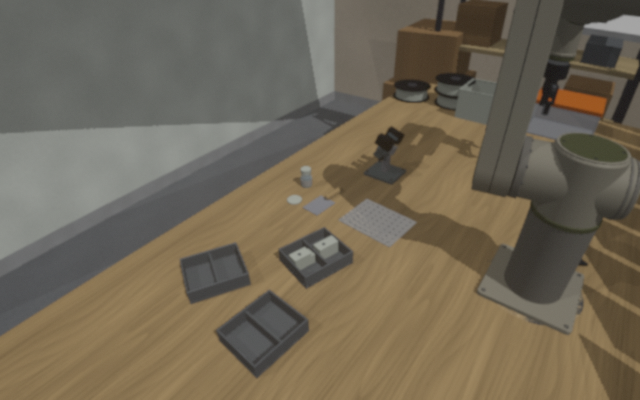

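View pics/wrist0.png

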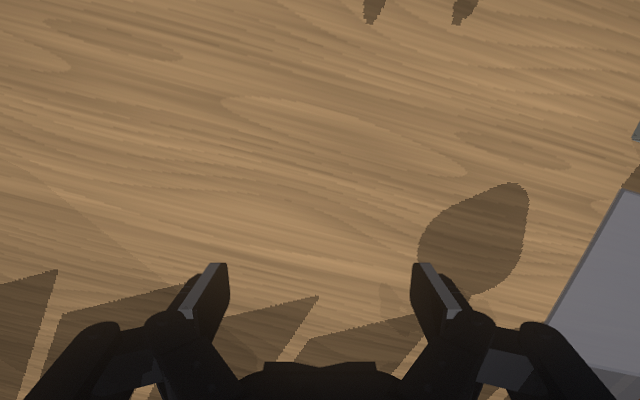

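The top view shows three trays: at (257,241) with white blocks, and empty ones at (156,264) and (180,173). The gauge is at (470,205), the sheet at (356,260), disc (329,153), jar (366,136) and scraper (345,183). Next I measure them and enlarge the candidates.

```bash
python3 - <<'E'
from h import *
s=load('top0');W=world(s)
for n,(u,v) in dict(trayA=(257,241),trayB=(156,264),trayC=(180,173),b1=(242,232),b2=(271,242),sheet=(356,260),gaugebase=(440,225),rest=(474,198),head1=(461,205),head2=(492,206),disc=(329,153),jar=(367,136),bench=(300,330)).items():
    p=W[v,u];print(n,p.round(1),np.hypot(*p[:2]).round(0))
f=s['frame']
a=cv2.resize(f[195:285,110:305],None,fx=4,fy=4,interpolation=cv2.INTER_CUBIC)
cv2.imwrite('pics/trays.png',a)
b=cv2.resize(f[170:250,420:520],None,fx=6,fy=6,interpolation=cv2.INTER_CUBIC)
cv2.imwrite('pics/gauge.png',b)
c=cv2.resize(load('side0')['frame'][110:300,260:440],None,fx=3,fy=3,interpolation=cv2.INTER_CUBIC)
cv2.imwrite('pics/sidecrop.png',c)
E
```

```text
trayA [497.1 247.8  37.7] 555.0
trayB [444.3 502.2  19.4] 671.0
trayC [674.9 447.6  28.8] 810.0
b1 [519.6 284.5  43. ] 592.0
b2 [493.5 212.1  48.4] 537.0
sheet [ 4.468e+02 -2.600e+00 -2.000e-01] 447.0
gaugebase [ 532.7 -221.2   14.4] 577.0
rest [ 583.3 -263.6  133.9] 640.0
head1 [ 563.1 -219.8  164.6] 604.0
head2 [ 560.1 -290.   163.2] 631.0
disc [730.9  60.7   2.9] 733.0
jar [755.7 -31.9  69.2] 756.0
bench [275.4 143.6  -1.4] 311.0
```

View pics/trays.png

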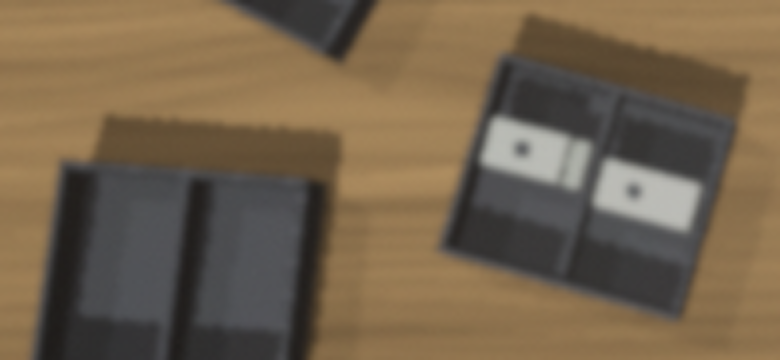

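View pics/gauge.png

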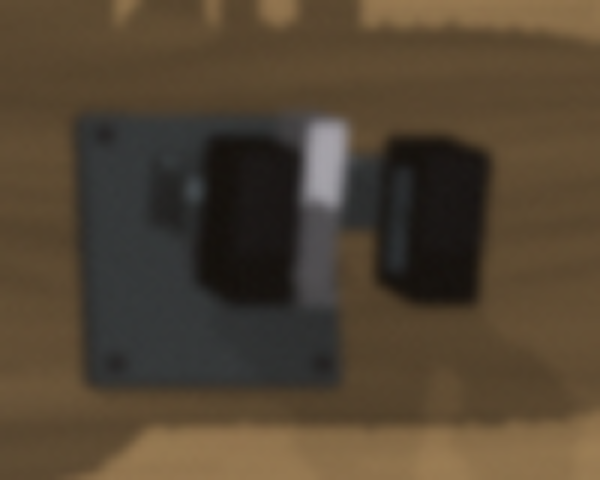

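View pics/sidecrop.png

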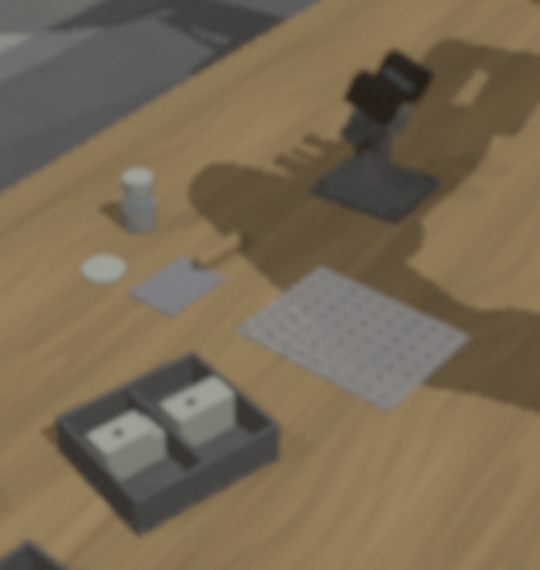

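The stepped block is the left one in the nearest tray (tray A, 555 mm from the base, against 671 and 810). Its step line is at about top px (252,235), on the divider side. On the way I'll stop over the gauge for a close look.

```bash
python3 -m pendant '[30,25,6,0,85, 30,25,6,0,85, 30,25,6,0,85, 30,25,6,0,85, 30,25,6,0,85, 30,25,6,0,85, 30,25,6,0,85, 30,25,6,0,85, 30,25,6,0,85, 30,25,6,0,85, 30,25,6,0,85, 30,25,6,0,85]'
python3 - <<'E'
from h import *
s=snap('wrist','w1')
print(sensors.sense()['tool_pos'],sensors.sense()['time'])
E
```

```text
time: 1.15
tool_pos: [517.3, -265.6, 298.7]
tcp_rot: [-179.4, 0.2, 14.0]
ft_force: [-0.1, -0.3, 0.2]
finger_gap: 85.1
[ 522.31435705 -260.2535739   299.73811718] 1.2
```

View pics/w1.png

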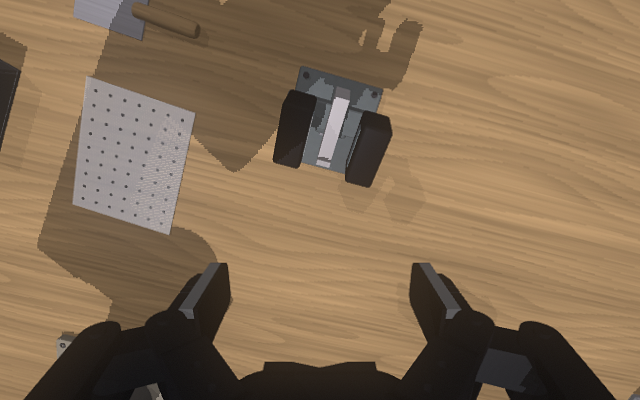

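The wrist view shows the gauge clearly. The light blade runs from (343,98) down to (323,160), the lip is at about (323,163), and the heads are at (296,130) and (368,150).

```bash
python3 - <<'E'
from h import *
s=load('w1');W=world(s);f=s['frame']
cv2.imwrite('pics/w1g.png',cv2.resize(f[60:195,260:405],None,fx=4,fy=4,interpolation=cv2.INTER_CUBIC))
# bright blade mask
m=np.zeros(f.shape[:2],bool); m[90:172,310:355]=f[90:172,310:355].min(2)>120
P=W[m];c=np.nanmedian(P,0);print(m.sum())
ys,xs=np.where(m)
for v in range(92,172,4):
    r=np.where(m[v])[0]
    if len(r): print(v,r.min(),r.max(),W[v,(r.min()+r.max())//2].round(1), W[v,r.min()].round(1),W[v,r.max()].round(1))
# base plate top
H=W[...,2]
for lo,hi,nm in [(11,17,'base'),(125,190,'heads')]:
    mm=np.zeros_like(m);mm[60:195,265:400]=((H>lo)&(H<hi))[60:195,265:400]
    print(nm,mm.sum()); Q=W[mm][:,:2].astype(np.float32); print(cv2.minAreaRect(Q))
E
```

```text
989
100 334 349 [ 600.  -263.   138.4] [ 598.4 -256.7  138.7] [ 601.7 -269.9  141. ]
104 333 348 [ 596.4 -263.   137.6] [ 594.8 -256.7  138.7] [ 598.2 -270.1  137.8]
108 332 346 [ 592.7 -263.1  136.1] [ 591.1 -256.9  135. ] [ 594.3 -269.3  138.4]
112 330 345 [ 588.8 -262.3  134.9] [ 587.2 -255.9  136.1] [ 590.6 -269.4  136.8]
116 329 344 [ 585.  -262.4  132.7] [ 583.4 -256.   134.6] [ 586.9 -269.6  134.4]
120 328 343 [ 581.1 -262.5  131.3] [ 579.6 -256.   132.7] [ 583.1 -269.7  133.8]
124 327 341 [ 577.3 -262.6  130.6] [ 575.6 -256.1  130. ] [ 579.  -269.   132.2]
128 326 340 [ 573.3 -262.7  128.7] [ 571.5 -256.2  127.6] [ 575.  -269.2  129.5]
132 325 339 [ 569.2 -262.8  126.7] [ 567.7 -256.1  129. ] [ 571.  -269.3  128.4]
136 324 338 [ 565.2 -262.9  126.5] [ 563.6 -256.2  126.9] [ 566.9 -269.5  127.1]
140 323 336 [ 560.8 -262.   125.1] [ 559.3 -256.3  124.1] [ 562.6 -268.6  126.5]
144 321 335 [ 556.6 -262.1  123.5] [ 554.7 -255.3  122.4] [ 558.5 -268.7  125.2]
148 320 334 [ 552.2 -262.2  121.3] [ 550.4 -255.4  121.1] [ 554.  -269.   122.1]
152 319 333 [ 548.  -262.2  120.9] [ 546.1 -255.4  119.9] [ 549.9 -269.   122.4]
156 318 331 [ 543.2 -261.4  119.1] [ 541.6 -255.4  118.5] [ 545.2 -268.2  120.2]
160 317 320 [ 538.4 -256.3  122.8] [ 537.9 -255.3  121.2] [ 538.9 -258.3  122.7]
164 316 329 [ 535.  -261.3  120.8] [ 533.4 -255.4  120.3] [ 537.1 -268.2  122.4]
base 2951
((569.8501586914062, -262.62432861328125), (110.46649169921875, 120.67536926269531), 88.980224609375)
heads 5458
((568.8981323242188, -262.5821228027344), (96.31250762939453, 77.27237701416016), 88.84317779541016)
```

View pics/w1g.png

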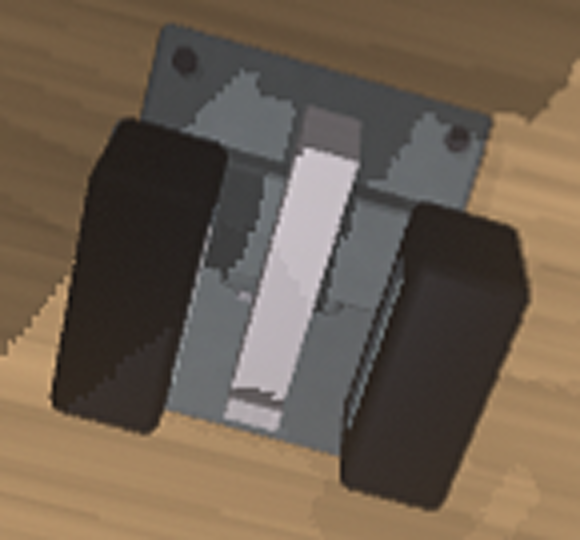

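Gauge: base centre (569.9, -262.6), yaw about -1°, rect 110 x 121 as stated. Blade height there is about 127.5, inside the 100–130 range, and it rises toward world +x. Now on to the tray.

```bash
python3 -m pendant '[0,38,0,0.075,85, 0,38,0,0.09,85, 0,38,0,0.09,85, 0,38,0,0.09,85, 0,38,0,0.09,85, 0,38,0,0.09,85, 0,38,0,0.09,85, 0,38,0,0.09,70, 0,38,-5,0.09,55, 0,38,-5,0.09,50, 0,38,-10,0.09,50, 0,38,-10,0.09,50]'
python3 -m pendant '[0,35,-10,0,50, 0,30,-10,0,50, 0,10,-10,0,50, 0,0,0,0,50]'
python3 - <<'E'
from h import *
s=snap('wrist','w2')
q=sensors.sense();print(q['tool_pos'],q['tcp_rot'],q['time'],q['finger_gap'])
E
```

```text
time: 2.2
tool_pos: [520.5, 209.3, 267.6]
tcp_rot: [-179.5, 0.0, 77.9]
ft_force: [0.3, 0.0, -1.0]
finger_gap: 50.0
time: 2.53
tool_pos: [516.4, 294.8, 232.4]
tcp_rot: [-179.2, 0.1, 78.8]
ft_force: [0.5, 0.1, -0.0]
finger_gap: 50.3
[516.75758832 293.98309824 233.37070979] [-1.79250480e+02  3.90724982e-02  7.87266237e+01] 2.5833 49.89108507471099
```

View pics/w2.png

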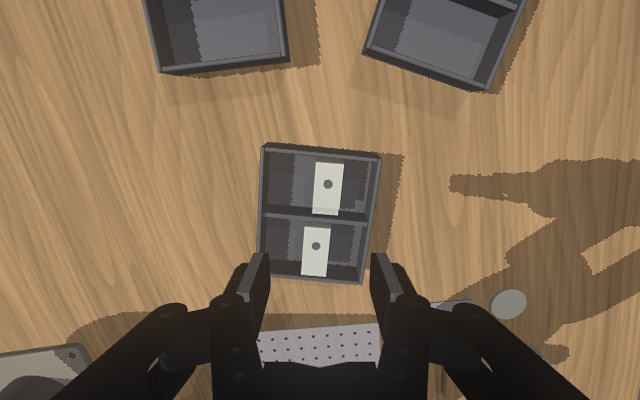

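```bash
python3 - <<'E'
from h import *
s=load('w2');W=world(s);f=s['frame']
cv2.imwrite('pics/w2c.png',cv2.resize(f[135:290,250:390],None,fx=4,fy=4,interpolation=cv2.INTER_CUBIC))
m=np.zeros(f.shape[:2],bool); m[135:290,270:370]=f[135:290,270:370].min(2)>140
n,L,st,ce=cv2.connectedComponentsWithStats(m.astype(np.uint8))
for i in range(1,n):
    if st[i,4]<200: continue
    P=W[L==i]; H=P[:,2]
    print(st[i],ce[i],'H pct',np.nanpercentile(H,[5,25,50,75,95]).round(1))
    T=P[H>40]; print('top',cv2.minAreaRect(T[:,:2].astype(np.float32)), len(T))
    T=P[H<38]; print('low',len(T), T.mean(0) if len(T) else '')
for v in range(160,218,4): print(v,W[v,328].round(1))
# tray rim
H=W[...,2];mm=np.zeros_like(m);mm[135:290,250:390]=((H>38)&(H<47)&(f.max(2)<110))[135:290,250:390]
print(cv2.minAreaRect(W[mm][:,:2].astype(np.float32)),mm.sum())
# fingers
mm=np.zeros_like(m);mm[250:330,225:420]=(H>150)[250:330,225:420]
print('finger z',np.nanpercentile(H[mm],[0.2,1,5]))
E
```

```text
[ 312  162   32   54 1362] [327.11086637 188.20778267] H pct [33.3 44.7 45.4 45.9 46.6]
top ((521.1870727539062, 287.491943359375), (50.711708068847656, 29.933002471923828), 74.16938018798828) 1182
low 172 [511.71080828 256.64328216  32.93265338]
[ 301  227   30   50 1199] [315.07589658 251.235196  ] H pct [44.3 45.  45.5 46.  46.7]
top ((492.284423828125, 212.7753448486328), (63.26020431518555, 29.84811782836914), 73.9901123046875) 1191
low 2 [473.17180832 205.50890678   5.78617817]
160 [526.7 312.3  30.3]
164 [526.2 310.9  46.1]
168 [525.4 306.4  44.9]
172 [524.6 302.3  45.5]
176 [523.8 298.1  45.6]
180 [523.  293.9  46.3]
184 [522.2 289.9  47.5]
188 [521.3 285.2  46.3]
192 [520.4 280.3  44.5]
196 [519.6 276.   45. ]
200 [518.8 271.8  45.8]
204 [517.9 267.2  45.5]
208 [516.4 258.4  33. ]
212 [515.5 253.7  33.1]
216 [514.4 248.   30.6]
((499.38494873046875, 250.3663787841797), (154.3288116455078, 130.14730834960938), 73.02188110351562) 2179
finger z [236.68431993 238.74229912 242.95543744]
```

View pics/w2c.png

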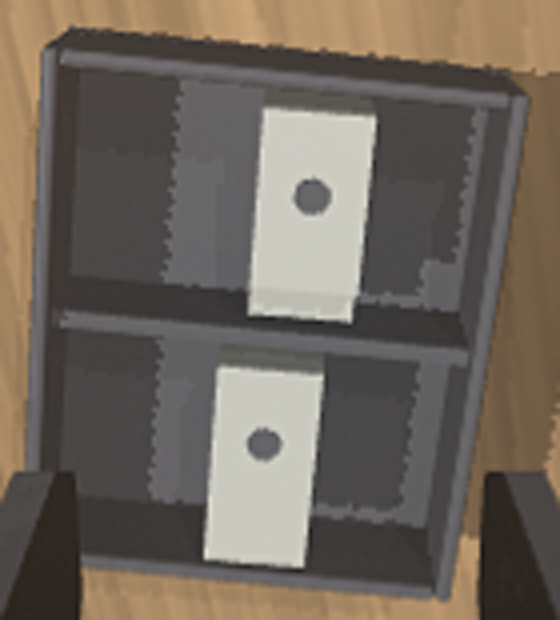

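The enlarged crop confirms it. The upper block (327,188) has a lower strip at its near end, at 33 mm against 45.5 mm, so it is stepped. The block at (315,251) is flat over its whole 62 mm, so it is the plain one. Stepped block: origin about (519.6, 281.7), long axis 74.2°, step toward -y.

```bash
python3 -m pendant '[0.5,-2,-30,-0.02,52, 0.5,-2,-30,-0.02,52, 0.5,-2,-30,-0.02,52, 0.5,-2,-30,-0.02,52, 0.5,-2,-25,0,52, 0,0,0,0,52, 0,0,0,0,52]'
```

```text
time: 3.17
tool_pos: [524.8, 273.1, 91.8]
tcp_rot: [-179.9, -0.1, 73.4]
ft_force: [1.4, -0.2, 0.8]
finger_gap: 51.7
```

```bash
python3 -m pendant '[-4.5,9.5,0,0.012,52, 0,0,0,0,52, 0,0,0,0,52]'
```

```text
time: 3.42
tool_pos: [522.9, 282.0, 97.2]
tcp_rot: [179.9, -0.3, 74.0]
ft_force: [0.0, -0.9, -0.4]
finger_gap: 52.2
```

```bash
python3 -m pendant '[-2,1,-20,0,52, 0,0,-20,0,52, 0,0,0,0,52, 0,0,0,0,52]'
```

```text
time: 3.75
tool_pos: [526.7, 286.8, 66.5]
tcp_rot: [179.2, -0.9, 74.2]
ft_force: [-0.1, 0.2, 0.4]
finger_gap: 52.2
```

```bash
for i in 1 2 3; do python3 -m pendant '[0,0,0,0,52]' | sed -n 1,3p; done
```

```text
time: 3.83
tool_pos: [527.2, 287.2, 67.8]
tcp_rot: [179.1, -0.9, 74.2]
time: 3.92
tool_pos: [528.0, 287.7, 69.6]
tcp_rot: [179.0, -1.0, 74.2]
time: 4.0
tool_pos: [528.8, 288.1, 71.0]
tcp_rot: [179.0, -1.0, 74.2]
```

```bash
python3 -m pendant '[-5,-3,-5,0,52,-3,-2,-5,0,52,-1,-0.5,-2,0,52]'; python3 -m pendant '[-0.7,-0.4,-2,0,52,-0.7,-0.4,-2,0,52,-0.7,-0.4,-2,0,52]'
```

```text
time: 4.25
tool_pos: [521.2, 283.0, 61.4]
tcp_rot: [178.7, -1.2, 74.2]
ft_force: [0.1, -0.7, -0.6]
finger_gap: 51.9
time: 4.5
tool_pos: [517.9, 281.2, 54.1]
tcp_rot: [178.8, -1.2, 74.2]
ft_force: [0.6, -0.4, 0.1]
finger_gap: 52.2
```

```bash
python3 -m pendant '[1,1,-8,0,52,1,1,-8,0,52,0,0,-8,0,52,0,0,-6,0,52]'; python3 -m pendant '[0,0,-2,0,52]'
```

```text
time: 4.83
tool_pos: [520.5, 283.5, 21.9]
tcp_rot: [178.7, -1.2, 74.2]
ft_force: [0.1, 0.2, -0.7]
finger_gap: 51.8
time: 4.92
tool_pos: [519.6, 283.1, 17.9]
tcp_rot: [178.8, -1.1, 74.2]
ft_force: [-0.6, -1.1, 0.2]
finger_gap: 51.5
```

```bash
python3 -m pendant '[0,0,-2,0,45,0,0,-1,0,35,0,0,0,0,25,0,0,0,0,20,0,0,0,0,20,0,0,0,0,20]' 40
```

```text
time: 5.42
tool_pos: [519.1, 282.9, 13.4]
tcp_rot: [178.9, -1.1, 74.2]
ft_force: [-1.0, -0.8, -0.7]
finger_gap: 29.4
```

```bash
python3 -m pendant '[0,0,5,0,20,0,0,20,0,20,0,0,25,0,20,0,0,25,0,20,0,0,20,0,20]'; python3 -m pendant '[-5,-24,2,-0.1,20,-6,-24,0,-0.11,20,-6,-24,0,-0.11,20,-6,-24,0,-0.11,20,-6,-24,0,-0.11,20,-6,-24,0,-0.11,20,-6,-24,0,-0.11,20,-6,-24,0,-0.11,20,-6,-24,0,-0.11,20,-6,-24,0,-0.11,20,-6,-24,0,-0.11,20,-4,-10,0,-0.09,20]'
```

```text
time: 5.83
tool_pos: [514.0, 280.7, 106.8]
tcp_rot: [179.4, -0.7, 74.2]
ft_force: [0.3, 0.0, -0.0]
finger_gap: 29.6
time: 6.83
tool_pos: [448.5, 0.6, 127.1]
tcp_rot: [178.5, -2.0, -2.8]
ft_force: [-0.5, 0.2, -0.4]
finger_gap: 29.7
```

```bash
python3 -m pendant '[0,0,-15,0.03,20,0,0,-15,0.02,20,0,0,-15,0,20,0,0,-2,0,20]'
python3 - <<'E'
from h import *
snap('wrist','w3');q=sensors.sense();print(q['tool_pos'],q['tcp_rot'],q['ft_force'])
E
```

```text
time: 7.17
tool_pos: [450.3, -3.5, 83.6]
tcp_rot: [178.5, -2.5, -0.5]
ft_force: [0.1, -1.0, -1.4]
finger_gap: 29.2
[450.72459021  -3.4353137   84.44326845] [178.45094031  -2.58549471  -0.49637333] [ 0.94895025 -0.42509696 -1.32506102]
```

View pics/w3.png

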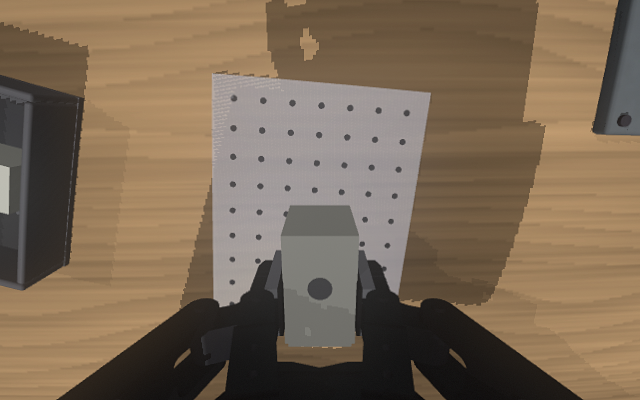

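```bash
python3 -m pendant '[0,0,-20,0.01,20,0,0,-20,0,20,0,0,-12,0,20,0,0,-6,0,20,0,0,-2,0,20]'
```

```text
time: 7.63
tool_pos: [455.5, -3.4, 29.6]
tcp_rot: [178.4, -3.1, 0.1]
ft_force: [-0.5, 0.3, -0.3]
finger_gap: 29.3
```

```bash
python3 -m pendant '[0,0,-6,0,20,0,0,-5,0,20,0,0,-3,0,20,0,0,-2,0,20]';python3 -m pendant '[0,0,-2,0,20]'
```

```text
time: 7.97
tool_pos: [458.2, -3.3, 15.8]
tcp_rot: [178.4, -3.4, 0.2]
ft_force: [1.1, 0.0, -0.2]
finger_gap: 29.3
time: 8.05
tool_pos: [458.5, -3.3, 13.9]
tcp_rot: [178.4, -3.4, 0.2]
ft_force: [0.0, -0.1, -0.3]
finger_gap: 29.6
```

```bash
python3 -m pendant '[0,0,-2.5,0,20]';python3 -m pendant '[0,0,-2.5,0,20]'; python3 -m pendant '[0,0,-2,0,20]'
```

```text
time: 8.13
tool_pos: [458.9, -3.4, 11.6]
tcp_rot: [178.4, -3.5, 0.2]
ft_force: [-0.0, -0.3, -0.1]
finger_gap: 29.5
time: 8.22
tool_pos: [459.9, -3.5, 10.0]
tcp_rot: [178.4, -3.6, 0.2]
ft_force: [-1.7, 1.7, 14.2]
finger_gap: 29.6
time: 8.3
tool_pos: [460.6, -3.5, 9.4]
tcp_rot: [178.4, -3.6, 0.2]
ft_force: [-23.0, 1.3, 42.4]
finger_gap: 29.6
```

```bash
python3 -m pendant '[0,0,0.5,0,36,0,0,0.5,0,45,0,0,2,0,55,0,0,5,0,60]'; python3 -m pendant '[0,0,25,0,70,0,0,35,0,80,0,0,35,0,80,0,0,35,0,80,0,0,25,0,80]'
```

```text
time: 8.63
tool_pos: [460.9, -3.5, 17.9]
tcp_rot: [178.4, -3.6, 0.2]
ft_force: [-0.3, -0.2, -1.3]
finger_gap: 59.9
time: 9.05
tool_pos: [452.8, -2.8, 172.5]
tcp_rot: [178.4, -2.8, 0.2]
ft_force: [1.6, -0.5, 0.7]
finger_gap: 80.1
```

```bash
python3 - <<'E'
from h import *
snap('wrist','w4');q=sensors.sense();print(q['tool_pos'],q['tcp_rot'],q['ft_force'])
snap('top','t4')
E
```

```text
[455.51441893  -3.04865769 177.7853873 ] [ 1.78398520e+02 -3.15882012e+00  1.57957110e-01] [ 3.28671408 -0.30750016  3.76926376]
```

View pics/w4.png

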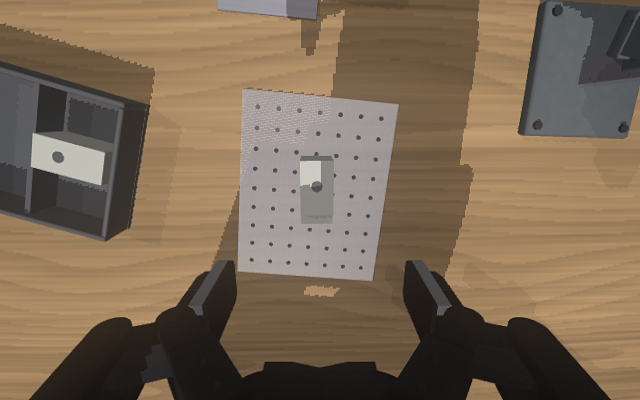

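The block stands on the sheet at (317,190), let go, with its step line near (317,218), toward world -x. Now I measure its pose.

```bash
python3 - <<'E'
from h import *
s=load('w4');W=world(s);H=W[...,2]
R=(slice(140,235),slice(285,350))
m=np.zeros(H.shape,bool);m[R]=(H[R]>36)&(H[R]<60)
P=W[m];print('top',m.sum(),cv2.minAreaRect(P[:,:2].astype(np.float32)),np.median(P[:,2]))
m[:]=0;m[R]=(H[R]>25)&(H[R]<34);P=W[m];print('low',m.sum(),np.median(P,0))
m[:]=0;m[R]=(H[R]>15);P=W[m];r=cv2.minAreaRect(P[:,:2].astype(np.float32));print(r,cv2.boxPoints(r))
A=np.c_[P[:,:2],np.ones(len(P))];
m[:]=0;m[R]=(H[R]>38);m=cv2.erode(m.astype(np.uint8),np.ones((3,3)))>0;P=W[m];A=np.c_[P[:,:2],np.ones(len(P))];print(np.linalg.lstsq(A,P[:,2],rcond=None)[0])
E
```

```text
top 1874 ((464.5931701660156, -2.967238426208496), (30.005054473876953, 50.39650344848633), 89.96976470947266) 42.57408317435821
low 282 [432.12694365  -2.61220608  30.62274157]
((458.60894775390625, -2.9453649520874023), (62.504920959472656, 29.99627113342285), 0.09649746865034103) [[427.33127   12.000114]
 [427.3818   -17.996115]
 [489.88663  -17.890844]
 [489.8361    12.105385]]
[ 1.56863305e-03 -1.72643908e-03  4.18392606e+01]
```

```bash
python3 - <<'E'
from h import *
s=load('w1');W=world(s)
for v in range(82,104,2): print(v,[ (W[v,u].round(1)).tolist() for u in (342,346)])
from scipy.spatial.transform import Rotation as Rn
for nm,tp,rot in [('w1',[522.3,-260.25,299.7],[-179.3,.2,14]),('w2',[516.76,293.98,233.37],[-179.25,.04,78.73]),('w4',[455.5,-3.05,177.8],[178.4,-3.16,.16])]:
    W=world(load(nm)); T=(W-np.array(tp))@Rn.from_euler('xyz',rot,degrees=True).as_matrix()
    m=np.zeros(W.shape[:2],bool);m[255:330,180:450]=1
    m&=(T[...,2]>-60)&(T[...,2]<20)
    Q=T[m]; 
    for sg in (-1,1):
        q=Q[Q[:,1]*sg>0]; k=np.argsort(q[:,2])[-15:]; print(nm,sg,q[k].mean(0).round(1))
E
```

```text
82 [[623.3, -264.9, 15.0], [624.7, -269.9, 13.4]]
84 [[621.0, -265.6, 14.8], [622.2, -270.5, 15.6]]
86 [[618.7, -266.2, 15.1], [620.0, -271.2, 14.2]]
88 [[611.4, -262.2, 114.4], [617.6, -271.8, 14.9]]
90 [[609.4, -262.4, 120.4], [610.5, -266.4, 115.8]]
92 [[607.4, -262.7, 125.3], [608.5, -266.6, 121.5]]
94 [[605.5, -262.9, 130.3], [606.5, -266.7, 126.6]]
96 [[603.7, -263.1, 134.9], [604.6, -266.9, 132.2]]
98 [[601.9, -263.3, 139.5], [602.8, -267.0, 137.7]]
100 [[600.2, -263.9, 137.9], [601.1, -267.3, 139.3]]
102 [[598.5, -264.2, 139.2], [599.4, -267.9, 138.3]]
w1 -1 [ -5.7 -39.5 -12.5]
w1 1 [ -4.9  46.1 -12.8]
w2 -1 [  3.6 -25.4  -3.7]
w2 1 [ 2.8 24.7 -3.5]
w4 -1 [ -2.4 -41.4  -6.5]
w4 1 [-3.7 39.2 -6.6]
```

```bash
python3 -m pendant '[0,0,-5,0.12,85,0,0,-6,0.12,85,0,0,-8,0.12,85,0,0,-8,0.12,85,0,0,-8,0.12,85,0,0,-8,0.12,85,0,0,-8,0.12,85,0,0,-8,0.12,85,0,0,-8,0.12,85,0,0,-8,0.12,85,0,0,-6,0.12,85,0,0,-5,0.12,85]';python3 -m pendant '[0,0,-2,0.1,85]'
```

```text
time: 10.15
tool_pos: [453.2, -2.5, 83.4]
tcp_rot: [178.6, -3.6, 85.7]
ft_force: [0.1, -0.2, -0.3]
finger_gap: 84.8
time: 10.23
tool_pos: [451.9, -2.4, 79.7]
tcp_rot: [178.7, -3.6, 91.8]
ft_force: [-0.2, 0.3, 0.1]
finger_gap: 84.7
```

```bash
python3 -m pendant '[5,0,-5,-0.03,85,2,-0.5,-10,0,85,0,0,-10,0,85,0,0,-5,0,85]';python3 -m pendant '[0,0,-2,0,85]'
```

```text
time: 10.57
tool_pos: [458.9, -3.0, 46.0]
tcp_rot: [178.8, -3.6, 89.6]
ft_force: [-0.5, -0.5, -0.7]
finger_gap: 84.8
time: 10.65
tool_pos: [458.0, -2.8, 42.4]
tcp_rot: [178.9, -3.6, 89.5]
ft_force: [0.1, 0.6, 0.5]
finger_gap: 84.9
```

```bash
python3 -m pendant '[0.5,0,-10,0.008,85,0,0,-10,0,85,0,0,-6,0,85,0,0,-3,0,85]';python3 -m pendant '[0,0,-1.5,0,85]'
```

```text
time: 10.98
tool_pos: [458.1, -2.6, 10.0]
tcp_rot: [179.0, -3.6, 89.8]
ft_force: [-0.6, 0.3, -0.1]
finger_gap: 84.8
time: 11.07
tool_pos: [457.6, -2.5, 7.6]
tcp_rot: [179.0, -3.6, 89.8]
ft_force: [-0.2, -1.2, -0.7]
finger_gap: 85.3
```

```bash
python3 -m pendant '[0.3,0,0,0,75,0.3,0,0,0,65,0,0,0,0,58,0,0,0,0,58,0,0,0,0,58,0,0,0,0,58]' 30
```

```text
time: 11.57
tool_pos: [459.3, -2.7, 8.6]
tcp_rot: [178.9, -3.6, 89.8]
ft_force: [0.2, 0.2, -0.7]
finger_gap: 61.8
```

```bash
python3 -m pendant '[0,0,6,0,58,0,0,20,0,58,0,0,30,0,58,0,0,35,0,58,0,-8,35,0,58,4,-20,30,0,58,8,-25,20,0,58,12,-30,10,0,58,12,-30,3,0,58,12,-30,0,0,58,12,-30,0,0,58,12,-30,0,0,58]'
```

```text
time: 12.57
tool_pos: [527.9, -208.9, 215.0]
tcp_rot: [178.7, -3.4, 90.3]
ft_force: [0.3, 0.9, 0.3]
finger_gap: 61.7
```

```bash
python3 -m pendant '[10,-25,0,0,58,4,-10,0,0,58,0,0,-1,0,58]'
python3 - <<'E'
from h import *
snap('wrist','w5');q=sensors.sense();print(q['tool_pos'],q['tcp_rot'],q['ft_force'])
E
```

```text
time: 12.82
tool_pos: [543.2, -252.1, 215.8]
tcp_rot: [178.6, -3.2, 90.1]
ft_force: [0.2, 0.5, 0.0]
finger_gap: 61.5
[ 542.85331338 -251.18651602  215.37395348] [178.61869737  -3.27232465  90.07659337] [-0.95077477  0.47747925 -0.25425232]
```

View pics/w5.png

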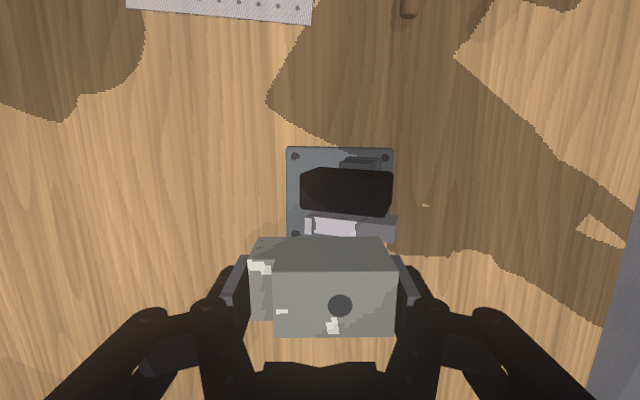

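The block is held by its ends with the step on the left (258,290), on the same side as the blade's lip at (308,226). Now I measure the block's pose in the hand.

```bash
python3 - <<'E'
from h import *
s=load('w5');W=world(s);H=W[...,2]
tp=np.array([542.85,-251.19,215.37])
def box(r0,r1,c0,c1):
    m=np.zeros(H.shape,bool);m[r0:r1,c0:c1]=1;return m
m=box(276,330,280,392); P=W[m];P=P[np.isfinite(P).all(1)]
md=np.median(P,0);P=P[np.abs(P[:,2]-md[2])<6];A=np.c_[P[:,:2]-P[:,:2].mean(0),np.ones(len(P))]
c=np.linalg.lstsq(A,P[:,2],rcond=None)[0];print('top plane slope deg',np.degrees(np.arctan(c[:2])),c[2],P.mean(0))
m=box(232,345,240,410)&(H>tp[2]+10);m&=(H<tp[2]+42)
for v in (285,300,315):
    r=np.where(np.abs(H[v]-md[2])<4)[0]; r=r[(r>255)&(r<405)]; print(v,r.min(),W[v,r.min()].round(1),r.max(),W[v,r.max()].round(1))
for u in (300,340,380):
    for v in (262,268,272,276,335,338): print(u,v,W[v,u].round(1),end=' ')
    print()
print('side face', W[240,320].round(1),W[265,320].round(1), W[242:268,270:380].reshape(-1,3).mean(0).round(1))
for v,u in ((290,262),(305,262)): print('step',W[v,u].round(1))
E
```

```text
top plane slope deg [0.58248123 0.02347523] 250.93135718191616 [ 549.15019494 -251.10280464  250.93135718]
285 272 [ 524.  -242.9  250.9] 404 [ 575.8 -242.7  252.6]
300 273 [ 524.1 -249.8  250.4] 398 [ 573.5 -248.6  253.7]
315 273 [ 523.9 -256.2  251.1] 397 [ 573.4 -254.9  254.4]
300 262 [ 534.8 -237.4  241.8] 300 268 [ 534.9 -237.8  246.6] 300 272 [ 535.1 -237.5  250.7] 300 276 [ 535.  -239.4  250.3] 300 335 [ 534.6 -266.1  250.8] 300 338 [ 522.4 -460.8    0.8] 
340 262 [ 551.6 -238.1  240.8] 340 268 [ 551.  -237.3  247.9] 340 272 [ 550.8 -238.2  249.7] 340 276 [ 550.8 -239.8  250. ] 340 335 [ 551.2 -266.1  251.2] 340 338 [ 576.3 -462.9   -0.6] 
380 262 [ 568.3 -237.6  242.1] 380 268 [ 567.1 -237.6  247.8] 380 272 [ 566.5 -238.   250.5] 380 276 [ 566.4 -239.2  251.5] 380 335 [ 567.9 -266.5  251.2] 380 338 [ 6.307e+02 -4.639e+02 -3.000e-01] 
side face [ 543.8 -237.5  216.4] [ 543.1 -237.6  244.3] [nan nan nan]
step [ 517.8 -251.8  239. ]
step [ 517.5 -259.1  239.2]
```

```bash
python3 -m pendant '[10,-4,0,-0.01,58,10,-4,0,-0.007,58,5,-1.5,0,0,58,1,0,-1,0,58,0,0,-1,0,58]'; python3 -m pendant '[0,0,-1,0,58]'
```

```text
time: 13.28
tool_pos: [568.1, -256.5, 214.0]
tcp_rot: [178.7, -3.4, 89.2]
ft_force: [-0.3, 0.1, -1.8]
finger_gap: 61.7
time: 13.37
tool_pos: [567.9, -255.7, 212.9]
tcp_rot: [178.7, -3.4, 89.2]
ft_force: [-0.0, 0.5, -0.3]
finger_gap: 61.6
```

```bash
python3 -m pendant '[1,-4,-2,0,58,0.5,-2,-5,0,58,0,-1,-8,0,58]';python3 -m pendant '[0,-0.4,-8,0,58,0,-0.3,-4,0,58]'
```

```text
time: 13.62
tool_pos: [569.7, -262.2, 199.1]
tcp_rot: [178.6, -3.3, 89.4]
ft_force: [-0.4, -0.2, -0.4]
finger_gap: 61.9
time: 13.78
tool_pos: [568.9, -263.0, 184.5]
tcp_rot: [178.7, -3.4, 89.3]
ft_force: [-0.4, 0.4, -0.8]
finger_gap: 61.9
```

```bash
python3 -m pendant '[1,1,-5,0,58,0,0.5,-5,0,58,0,0,-5,0,58]';python3 -m pendant '[0.3,0,-4,0,58,0.2,0,-2,0,58]'
```

```text
time: 14.03
tool_pos: [569.2, -261.3, 166.6]
tcp_rot: [178.8, -3.4, 89.3]
ft_force: [0.1, -0.7, -0.6]
finger_gap: 61.4
time: 14.2
tool_pos: [569.1, -260.9, 158.6]
tcp_rot: [178.9, -3.5, 89.3]
ft_force: [-0.5, 0.3, 0.3]
finger_gap: 61.4
```

```bash
python3 -m pendant '[1,-0.6,-3,0,58,0.5,-0.2,-2,0,58]';python3 - <<'E'
from h import *
s=snap('side','s6');f=s['frame'];cv2.imwrite('pics/s6c.png',cv2.resize(f[70:200,330:450],None,fx=5,fy=4.5,interpolation=cv2.INTER_CUBIC))
s=snap('wrist','w6');cv2.imwrite('pics/w6c.png',cv2.resize(s['frame'][140:350,210:430],None,fx=3,fy=2.8))
q=sensors.sense();print(q['tool_pos'],q['ft_force'],q['tcp_rot'])
E
```

```text
time: 14.37
tool_pos: [570.7, -261.6, 153.0]
tcp_rot: [178.9, -3.5, 89.3]
ft_force: [-0.2, 0.6, -1.0]
finger_gap: 61.7
[ 570.62583265 -261.56411732  152.95765107] [ 0.80097952 -0.57842039  0.14655314] [178.89825969  -3.51324119  89.29049597]
```

View pics/s6c.png

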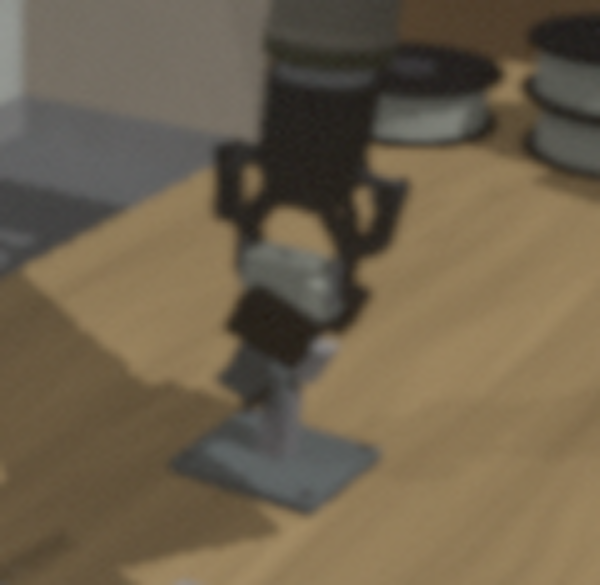

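View pics/w6c.png

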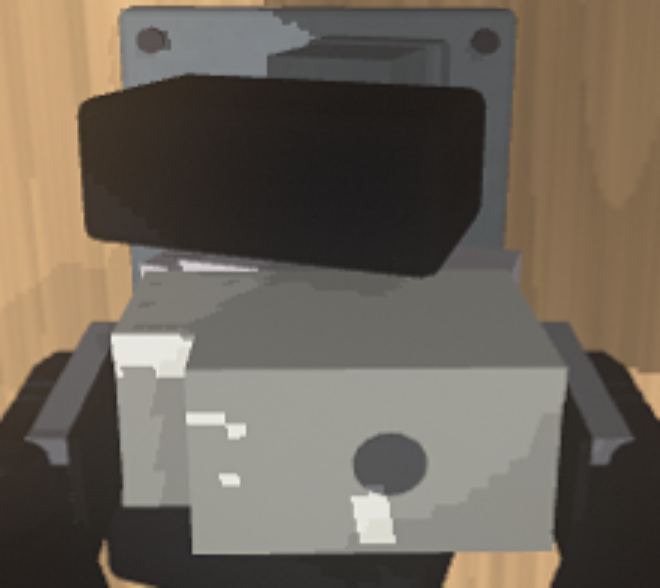

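```bash
python3 - <<'E'
from h import *
s=load('w6');W=world(s);H=W[...,2]
C=lambda x,y:(int(210+x/3),int(140+y/2.8))
for n,x,y in [('lip',150,270),('lip2',200,266),('top-step L',200,450),('top R',545,450),('steptop L',130,450),('top far mid',380,375),('top near mid',380,545),('headinner edge',250,250),('head',400,262),('bladehi',505,265)]:
    u,v=C(x,y);print(n,(u,v),W[v,u].round(1))
P=W[285:325,280:385].reshape(-1,3);A=np.c_[P[:,:2]-P[:,:2].mean(0),np.ones(len(P))];print(np.degrees(np.linalg.lstsq(A,P[:,2],rcond=None)[0][:2]))
for u in (300,340,380):
    c=[(v,W[v,u].round(1)) for v in range(262,345) ]
    t=[w for v,w in c if abs(w[2]-190)<6]; print(u,t[0],t[-1])
b=(H>8)&(H<18)
m=np.zeros(H.shape,bool);m[135:250,240:395]=b[135:250,240:395];print(cv2.minAreaRect(W[m][:,:2].astype(np.float32)))
E
```

```text
lip (260, 236) [ 535.8 -255.9  121. ]
lip2 (276, 235) [ 545.2 -256.3  118.8]
top-step L (276, 300) [ 553.  -258.7  188.2]
top R (391, 300) [ 599.4 -260.9  186.6]
steptop L (253, 300) [ 541.1 -265.7  176.3]
top far mid (336, 273) [ 576.9 -247.7  187.7]
top near mid (336, 334) [ 576.9 -275.6  187.6]
headinner edge (293, 229) [ 558.8 -238.   161.9]
head (343, 233) [ 581.1 -237.1  171.1]
bladehi (378, 234) [ 607.1 -256.5  120.1]
 ** On entry to DLASCL parameter number  4 had an illegal value
 ** On entry to DLASCL parameter number  4 had an illegal valueTraceback (most recent call last):
  File "<stdin>", line 6, in <module>
    x, resids, rank, s = _umath_linalg.lstsq(a, b, rcond,
                         ~~~~~~~~~~~~~~~~~~~^^^^^^^^^^^^^
                                             signature=signature)
                                             ^^^^^^^^^^^^^^^^^^^^
    raise LinAlgError("SVD did not converge in Linear Least Squares")
numpy.linalg.LinAlgError: SVD did not converge in Linear Least Squares
```

```bash
python3 -m pendant '[0,-0.3,-3,0,58,0,-0.1,-1.5,0,58]';python3 -m pendant '[0,-0.1,-1.5,0,58]';python3 -m pendant '[0,-0.1,-1,0,58]'
```

```text
time: 14.63
tool_pos: [571.2, -262.3, 149.1]
tcp_rot: [178.8, -3.5, 89.3]
ft_force: [-0.0, -0.3, -1.7]
finger_gap: 61.6
time: 14.72
tool_pos: [571.4, -262.5, 147.8]
tcp_rot: [178.8, -3.5, 89.3]
ft_force: [0.5, -0.5, -0.5]
finger_gap: 61.8
time: 14.8
tool_pos: [571.4, -262.6, 146.6]
tcp_rot: [178.8, -3.5, 89.3]
ft_force: [0.1, 0.2, -0.1]
finger_gap: 61.6
```

```bash
python3 -m pendant '[-0.8,0.5,-1.2,0,58]';python3 -m pendant '[-0.4,0.4,-1,0,58]';python3 -m pendant '[0,0,-1,0,58]'
```

```text
time: 14.88
tool_pos: [570.7, -262.3, 145.5]
tcp_rot: [178.8, -3.4, 89.3]
ft_force: [1.2, 0.1, -0.5]
finger_gap: 61.8
time: 14.97
tool_pos: [570.2, -261.9, 144.4]
tcp_rot: [178.8, -3.4, 89.3]
ft_force: [0.3, 0.7, 0.2]
finger_gap: 61.7
time: 15.05
tool_pos: [570.2, -261.8, 143.5]
tcp_rot: [178.8, -3.4, 89.3]
ft_force: [-0.2, 0.4, 0.4]
finger_gap: 61.4
```

```bash
python3 -m pendant '[0,0,-1,0,58]' | sed -n '2p;4p';python3 -m pendant '[0,0,-1,0,58]'| sed -n '2p;4p'
```

```text
tool_pos: [570.3, -261.9, 142.6]
ft_force: [-0.9, 0.5, 1.5]
tool_pos: [570.3, -261.9, 141.9]
ft_force: [-2.2, 1.1, 4.3]
```

Contact felt at TCP z of about 142.3, rising to 4.3 N and consistent with the sprung blade. Now I open gradually so the block tips down onto the blade between the pads.

```bash
python3 -m pendant '[0,0,0.3,0,62.5,0,0,0,0,63.2]';python3 -m pendant '[0,0,0,0,64,0,0,0,0,65]';python3 -m pendant '[0,0,0,0,66,0,0,0,0,67.5]'; python3 - <<'E'
from h import *
s=snap('wrist','w7');cv2.imwrite('pics/w7c.png',cv2.resize(s['frame'][140:350,210:430],None,fx=3,fy=2.8))
E
```

```text
time: 15.38
tool_pos: [570.3, -261.9, 142.2]
tcp_rot: [178.7, -3.4, 89.3]
ft_force: [-1.1, -0.7, 0.1]
finger_gap: 62.9
time: 15.55
tool_pos: [570.3, -261.9, 142.1]
tcp_rot: [178.7, -3.4, 89.3]
ft_force: [-0.4, -0.4, 0.1]
finger_gap: 65.0
time: 15.72
tool_pos: [570.2, -261.9, 141.9]
tcp_rot: [178.7, -3.4, 89.3]
ft_force: [-0.2, -0.9, -0.4]
finger_gap: 67.5
```

View pics/w7c.png

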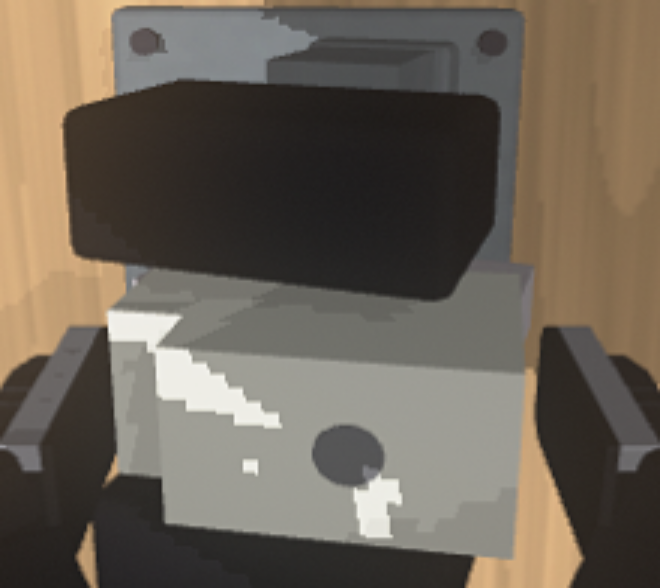

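```bash
python3 -m pendant '[0,0,0,0,69,0,0,0,0,70.5,0,0,0,0,72,0,0,0,0,73.5,0,0,0,0,75]';python3 -m pendant '[0,0,0,0,77,0,0,0,0,79,0,0,0,0,81,0,0,0,0,83,0,0,0,0,85]'; python3 - <<'E'
from h import *
s=snap('wrist','w8');cv2.imwrite('pics/w8c.png',cv2.resize(s['frame'][140:350,210:430],None,fx=3,fy=2.8))
W=world(s)
for v in (285,305,325):
    print([W[v,u].round(1).tolist() for u in (250,270,300,340,370)])
E
```

```text
time: 16.18
tool_pos: [570.4, -261.9, 142.0]
tcp_rot: [178.7, -3.4, 89.3]
ft_force: [-1.3, 0.7, 0.2]
finger_gap: 75.2
time: 16.6
tool_pos: [570.5, -261.9, 142.1]
tcp_rot: [178.7, -3.4, 89.3]
ft_force: [-0.0, 0.4, -0.0]
finger_gap: 85.3
[[535.5, -269.8, 145.5], [548.2, -260.9, 162.0], [561.9, -258.2, 167.6], [578.5, -255.2, 173.9], [592.3, -259.9, 166.0]]
[[500.8, -371.4, 1.2], [547.7, -270.9, 162.2], [561.6, -268.2, 167.1], [578.6, -264.9, 173.1], [593.2, -271.6, 163.1]]
[[536.0, -286.7, 154.4], [546.2, -285.3, 156.7], [560.8, -284.2, 158.8], [578.6, -274.1, 173.7], [625.3, -398.0, 2.3]]
```

View pics/w8c.png

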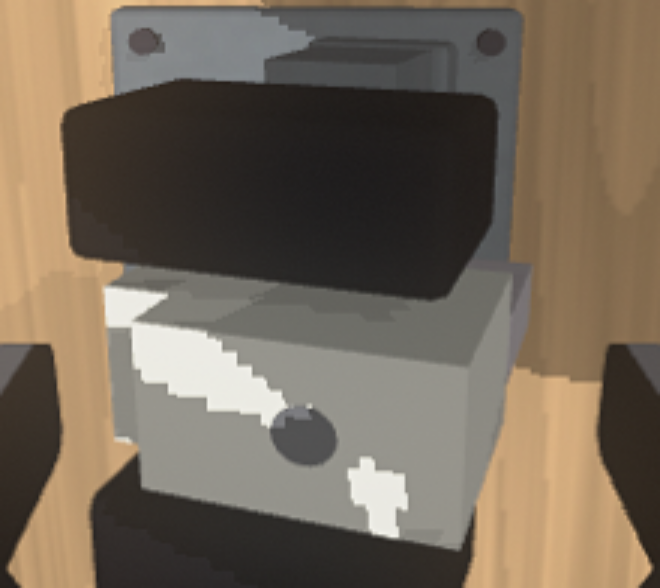

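The block tips to about 20° on the blade, with both pads clear of it. Now I measure the seat: plane tilt, position along and across.

```bash
cat > m.py <<'E'
from h import *
import sys
s=load(sys.argv[1]);W=world(s);f=s['frame']
# main top plane by RANSAC-ish from seed
v0,v1,u0,u1=275,335,262,375
P=W[v0:v1,u0:u1].reshape(-1,3);P=P[np.isfinite(P).all(1)]
n=np.array([-np.sin(.36),0,np.cos(.36)]);d=np.median(W[300:310,300:330].reshape(-1,3)@n)
for i in range(6):
    k=abs(P@n-d)<(4 if i<2 else 2); c=P[k].mean(0); n=np.linalg.svd(P[k]-c)[2][2]; n*=np.sign(n[2]); d=c@n
print('tilt rad',np.arccos(n[2]),'n',n.round(3),'inl',k.sum())
g=np.array([569.9,-262.6]);a=np.radians(-1.02)
A=W[255:345,235:400].reshape(-1,3);A=A[np.isfinite(A).all(1)];T=A[abs(A@n-d)<2.0]
T=T[(abs(T[:,1]+262.6)<17)]
# block axes
h=np.array([n[1],-n[0],0]);h/=np.linalg.norm(h);
# yaw via minAreaRect in plane coords
e1=np.array([np.cos(a),np.sin(a),0]);e1-=n*(e1@n);e1/=np.linalg.norm(e1);e2=np.cross(n,e1)
uv=np.c_[T@e1,T@e2];r=cv2.minAreaRect(uv.astype(np.float32));print('rect',r)
for nm,x in (('along',uv[:,0]),('across',uv[:,1])): print(nm,np.percentile(x,[.5,99.5]))
hi=np.percentile(uv[:,0],99.5);lo=np.percentile(uv[:,0],.5);mid=(np.percentile(uv[:,1],.5)+np.percentile(uv[:,1],99.5))/2
for nm,x0 in (('from step',lo+19),('from hi',hi-31)):
    O=x0*e1+mid*e2+(d-40)*n; q=O[:2]-g; print(nm,'origin',O.round(1),'gauge xy',(q@[np.cos(a),np.sin(a)]).round(2),(q@[-np.sin(a),np.cos(a)]).round(2))
E
python3 - <<'E'
from h import *
snap('wrist','w9');snap('side','s9')
f=load('s9')['frame'];cv2.imwrite('pics/s9c.png',cv2.resize(f[70:200,330:450],None,fx=5,fy=4.5,interpolation=cv2.INTER_CUBIC))
E
python3 m.py w8; python3 m.py w9
```

```text
tilt rad 0.0 n [0. 0. 1.] inl 0
rect ((0.0, 0.0), (0.0, 0.0), 0.0)
tilt rad 0.0 n [0. 0. 1.] inl 0
rect ((0.0, 0.0), (0.0, 0.0), 0.0)m.py:9: RuntimeWarning: Mean of empty slice.
  k=abs(P@n-d)<(4 if i<2 else 2); c=P[k].mean(0); n=np.linalg.svd(P[k]-c)[2][2]; n*=np.sign(n[2]); d=c@n
  ret = um.true_divide(
m.py:15: RuntimeWarning: invalid value encountered in divide
  h=np.array([n[1],-n[0],0]);h/=np.linalg.norm(h);
Traceback (most recent call last):
  File "m.py", line 19, in <module>
    for nm,x in (('along',uv[:,0]),('across',uv[:,1])): print(nm,np.percentile(x,[.5,99.5]))
                                                                 ~~~~~~~~~~~~~^^^^^^^^^^^^^
IndexError: index -1 is out of bounds for axis 0 with size 0
m.py:9: RuntimeWarning: Mean of empty slice.
  k=abs(P@n-d)<(4 if i<2 else 2); c=P[k].mean(0); n=np.linalg.svd(P[k]-c)[2][2]; n*=np.sign(n[2]); d=c@n
  ret = um.true_divide(
m.py:15: RuntimeWarning: invalid value encountered in divide
  h=np.array([n[1],-n[0],0]);h/=np.linalg.norm(h);
Traceback (most recent call last):
  File "m.py", line 19, in <module>
    for nm,x in (('along',uv[:,0]),('across',uv[:,1])): print(nm,np.percentile(x,[.5,99.5]))
                                                                 ~~~~~~~~~~~~~^^^^^^^^^^^^^
IndexError: index -1 is out of bounds for axis 0 with size 0
```

View pics/s9c.png

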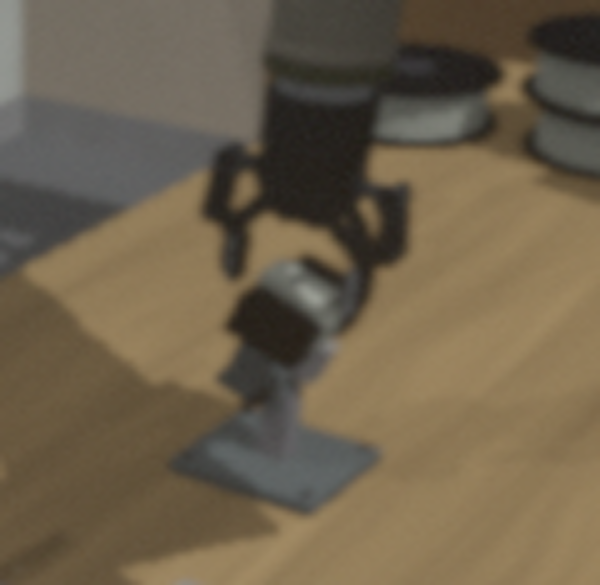

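The depth map has some NaN pixels there, so I'll use nanmedian.

```bash
sed -i 's/d=np.median/d=np.nanmedian/; s/v0,v1,u0,u1=275,335,262,375/v0,v1,u0,u1=265,325,258,368/' m.py; python3 m.py w8; python3 m.py w9
```

```text
tilt rad 0.3460365255231978 n [-0.339  0.003  0.941] inl 6136
rect ((592.780029296875, -251.34487915039062), (50.90902328491211, 31.268714904785156), 0.14976821839809418)
along [568.15715588 618.03984283]
across [-266.22874131 -236.13448221]
from step origin [ 572.7 -261.9  129. ] gauge xy 2.81 0.75
from hi origin [ 572.6 -261.9  129. ] gauge xy 2.7 0.75
tilt rad 0.3460170912075905 n [-0.339  0.003  0.941] inl 6137
rect ((592.8499755859375, -251.57037353515625), (50.6512451171875, 31.497947692871094), 0.0827399343252182)
along [568.1199371  617.97270125]
across [-266.40273753 -236.25751945]
from step origin [ 572.8 -261.9  129.1] gauge xy 2.84 0.72
from hi origin [ 572.6 -261.9  129. ] gauge xy 2.7 0.72
```

Tilt is 0.346 rad and it sits at y +0.7 mm, but about 2.7 mm uphill of the lip. I'll nudge it down to the lip with the open uphill pad, in small steps while watching the force.

```bash
python3 -m pendant '[-4,-0.5,0,0,85,-4,-0.3,0,0,85]'; python3 -m pendant '[-2,0,0,0,85,-1,0,0,0,85]'
```

```text
time: 16.92
tool_pos: [562.6, -262.6, 142.1]
tcp_rot: [178.7, -3.4, 89.3]
ft_force: [0.3, 0.0, -0.4]
finger_gap: 85.1
time: 17.08
tool_pos: [558.5, -262.8, 142.0]
tcp_rot: [178.7, -3.4, 89.3]
ft_force: [-0.1, 0.3, 0.2]
finger_gap: 85.1
```

```bash
for i in 1 2; do python3 -m pendant '[-0.8,0,0,0,85]'| sed -n '2p;4p'; done; python3 - <<'E'
from h import *
s=snap('wrist','w10');cv2.imwrite('pics/w10c.png',cv2.resize(s['frame'][140:350,210:430],None,fx=3,fy=2.8))
E
python3 m.py w10
```

```text
tool_pos: [557.3, -262.8, 142.0]
ft_force: [-0.6, -0.3, -0.2]
tool_pos: [556.3, -262.9, 142.1]
ft_force: [-0.1, 0.5, 0.7]
tilt rad 0.3489332956909702 n [-0.342 -0.     0.94 ] inl 4418
rect ((593.0028686523438, -250.9362030029297), (50.46452331542969, 31.211772918701172), 0.5189639329910278)
along [568.43225149 617.8137515 ]
across [-265.69872848 -235.66399782]
from step origin [ 572.9 -261.8  129.1] gauge xy 3.0 0.83
from hi origin [ 572.3 -261.8  128.9] gauge xy 2.42 0.83
```

View pics/w10c.png

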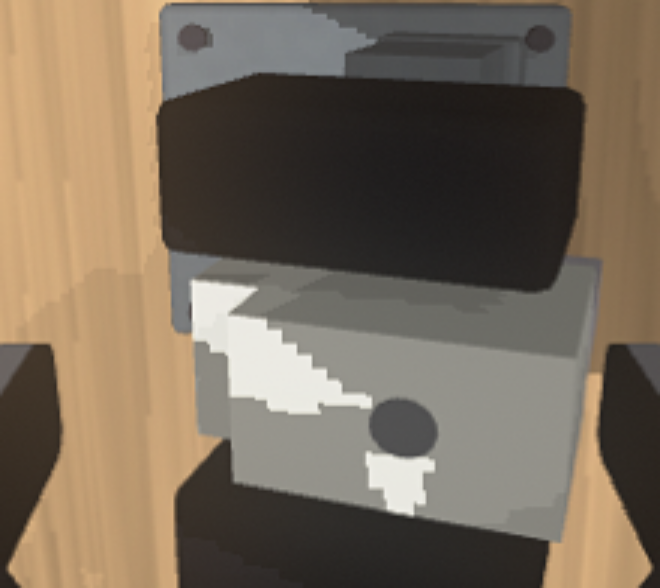

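```bash
for i in 1 2 3; do python3 -m pendant '[-0.7,0,0,0,85]'| sed -n '2p;4p'; done
```

```text
tool_pos: [555.6, -262.9, 142.1]
ft_force: [0.0, -0.0, 0.1]
tool_pos: [554.8, -262.9, 142.2]
ft_force: [-0.3, -0.3, 0.9]
tool_pos: [554.1, -262.9, 142.2]
ft_force: [-0.4, -0.4, 0.7]
```

```bash
python3 -m pendant '[-0.6,0,0,0,85]'| sed -n '2p;4p';python3 -m pendant '[-0.6,0,0,0,85]'| sed -n '2p;4p'; python3 - <<'E'
from h import *
s=snap('wrist','w11');cv2.imwrite('pics/w11c.png',cv2.resize(s['frame'][140:350,210:430],None,fx=3,fy=2.8))
E
sed -i 's/v0,v1,u0,u1=265,325,258,368/v0,v1,u0,u1=265,325,290,395/;s/300:310,300:330/300:310,320:350/;s/255:345,235:400/255:345,235:420/' m.py; python3 m.py w10;python3 m.py w11
```

```text
tool_pos: [553.5, -262.9, 142.2]
ft_force: [0.3, 0.1, -0.9]
tool_pos: [552.9, -262.9, 142.2]
ft_force: [-0.3, -0.1, 0.3]
tilt rad 0.34647811792726974 n [-0.34   0.     0.941] inl 5872
rect ((593.0517578125, -251.1090545654297), (50.56841278076172, 31.209972381591797), 0.49802258610725403)
along [568.43728267 618.01061779]
across [-265.87264734 -235.82707482]
from step origin [ 572.8 -261.9  129.1] gauge xy 2.92 0.79
from hi origin [ 572.4 -261.9  128.9] gauge xy 2.52 0.79
tilt rad 0.3471806307918379 n [-0.34  0.    0.94] inl 5588
rect ((592.7117309570312, -251.02981567382812), (50.41465377807617, 31.261398315429688), 0.39910948276519775)
along [568.07510626 617.49859177]
across [-265.79005285 -235.73308748]
from step origin [ 572.5 -261.8  129. ] gauge xy 2.6 0.86
from hi origin [ 572.  -261.8  128.8] gauge xy 2.06 0.86
```

View pics/w11c.png

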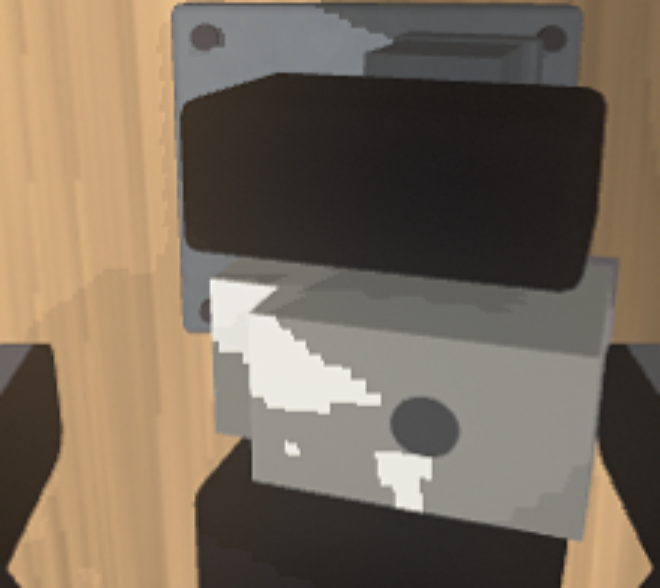

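```bash
for i in 1 2 3; do python3 -m pendant '[-0.6,0,0,0,85]'| sed -n '2p;4p'; done;  python3 - <<'E'
from h import *
s=snap('wrist','w12')
E
python3 m.py w12
```

```text
tool_pos: [552.2, -262.8, 142.2]
ft_force: [0.1, -0.3, -0.2]
tool_pos: [551.6, -262.9, 142.2]
ft_force: [0.0, 1.1, -0.2]
tool_pos: [551.0, -262.8, 142.2]
ft_force: [-0.9, 0.7, -0.3]
tilt rad 0.3480370894042415 n [-0.341 -0.     0.94 ] inl 5481
rect ((590.9783325195312, -250.8697052001953), (31.15890884399414, 50.28224563598633), 89.897216796875)
along [566.30035038 615.77674931]
across [-265.5461141  -235.65677186]
from step origin [ 570.9 -261.7  128.4] gauge xy 0.95 0.94
from hi origin [ 570.4 -261.7  128.2] gauge xy 0.46 0.94
```

```bash
for i in 1 2 3; do python3 -m pendant '[-0.4,0,0,0,85]'| sed -n '2p;4p'; done
```

```text
tool_pos: [550.5, -262.9, 142.2]
ft_force: [-0.0, -0.3, -0.5]
tool_pos: [550.0, -262.9, 142.2]
ft_force: [0.7, 0.4, -0.5]
tool_pos: [549.7, -262.9, 142.2]
ft_force: [1.3, 0.4, 0.9]
```

```bash
python3 -m pendant '[-0.3,0,0,0,85]'| sed -n '2p;4p';python3 - <<'E'
from h import *
s=snap('wrist','w13')
print(sensors.sense()['ft_force'])
E
python3 m.py w13
```

```text
tool_pos: [549.6, -262.9, 142.4]
ft_force: [0.5, -0.3, 0.1]
[ 1.54934379 -0.23869441 -0.20269069]
tilt rad 0.3574839621946826 n [-0.35   0.     0.937] inl 5366
rect ((589.3651123046875, -251.0471954345703), (31.673934936523438, 50.30674362182617), 89.63265991210938)
along [564.79651878 614.17135977]
across [-265.67975507 -235.76537326]
from step origin [ 570.1 -261.8  128.2] gauge xy 0.18 0.83
from hi origin [ 569.5 -261.8  128. ] gauge xy -0.41 0.84
```

It reached the lip: x about 0, a light 1.5 N push, and tilt just starting to rise. Backing off and lifting away.

```bash
python3 -m pendant '[1,0,0,0,85,3,0,0,0,85,6,0,0,0,85,6,0,0,0,85,4,0,0,0,85]'; python3 -m pendant '[0.5,0,4,0,85,0,0,12,0,85,0,0,20,0,85,0,0,25,0,85,0,0,30,0,85,0,5,20,0,85,0,0,0,0,85]'; python3 - <<'E'
from h import *
s=snap('wrist','w14');snap('top','t14')
E
```

```text
time: 18.87
tool_pos: [570.5, -263.0, 142.4]
tcp_rot: [178.7, -3.4, 89.3]
ft_force: [-0.5, -0.3, 0.2]
finger_gap: 85.1
time: 19.45
tool_pos: [570.1, -256.1, 259.5]
tcp_rot: [179.0, -3.5, 89.3]
ft_force: [0.9, -0.1, 1.0]
finger_gap: 85.2
```

View pics/w14.png

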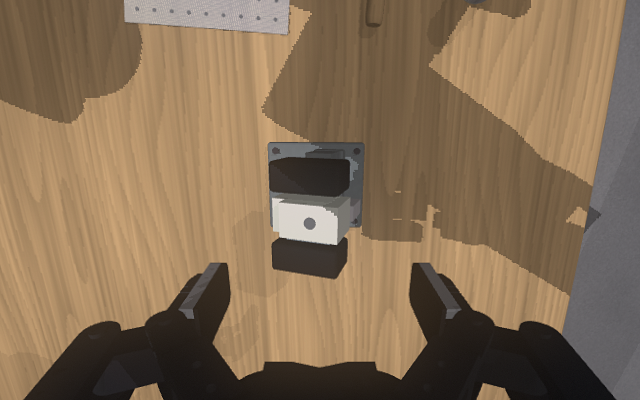

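The block at (310,222) is seated between the heads, and the gripper is clear. Final measurement, including gauge base and bystanders.

```bash
sed -e 's/v0,v1,u0,u1=.*/v0,v1,u0,u1=206,240,282,335/;s/300:310,320:350/212:220,290:305/;s/255:345,235:420/195:250,265:360/' m.py > m2.py; python3 m2.py w14; python3 - <<'E'
from h import *
W=world(load('w14'));H=W[...,2];m=np.zeros(H.shape,bool);m[138:235,262:370]=((H>9)&(H<18))[138:235,262:370]
print('base',cv2.minAreaRect(W[m][:,:2].astype(np.float32)))
a=load('top0');b=load('t14')
for n,(u,v) in dict(plain=(271,242),disc=(329,153),jar=(367,136),scr=(338,183)).items():
    A=a['z_map'][v-6:v+7,u-6:u+7];B=b['z_map'][v-6:v+7,u-6:u+7];print(n,np.abs(A-B).mean().round(2))
q=sensors.sense();print(q['ft_force'])
E
```

```text
tilt rad 0.3495167600733992 n [-0.342  0.006  0.94 ] inl 1765
rect ((589.6419067382812, -252.14630126953125), (30.900800704956055, 50.58613967895508), 89.39458465576172)
along [564.94825227 614.76174105]
across [-267.0567639  -236.91576205]
from step origin [ 570.2 -262.2  128.2] gauge xy 0.28 0.36
from hi origin [ 570.  -262.2  128.1] gauge xy 0.1 0.36
base ((569.8201904296875, -261.68414306640625), (108.51213073730469, 120.22438049316406), 88.84306335449219)
plain 1.98
disc 8.7
jar 20.24
scr 2.28
[-0.14173988 -0.02507436 -0.2713682 ]
```

```bash
python3 - <<'E'
from h import *
a=load('top0')['frame'];b=load('t14')['frame']
cv2.imwrite('pics/cmp.png',cv2.resize(np.vstack([a[110:280,210:520],b[110:280,210:520]]),None,fx=1.7,fy=1.7))
E
```

```text
(no output)
```

View pics/cmp.png

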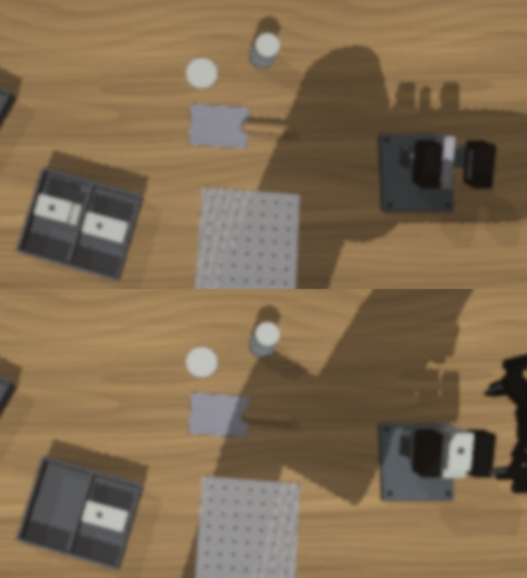

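Before (top half) and after (bottom half), the plain block, disc, jar and scraper are in the same places, so the depth differences were edge noise. Handing in.

```bash
python3 -c "
from bench import job
print(job.hand_in())"
```

```text
the job is handed in; nothing more can be done
None
```

The stepped block is on the gauge rest, stepped end downhill against the lip, let go. The job is handed in at about 19.6 s of robot time; no verdict was reported.

**What I did:**
- I took the block from the nearest tray by its long sides and stood it on the clear sheet. I let go and measured it upright there, then took it again by its ends.
- I lowered it between the sensor heads until the blade gave about 4 N, then opened the fingers slowly so it tipped onto the slope.
- It came to rest about 2.7 mm uphill of the lip, so I pushed it down with the open uphill finger, at about 1.5 N, until it touched.

**Last checks:**

| Check | Measured | Needed |
|---|---|---|
| Along the gauge (x) | 0.1 to 0.3 mm | within 4 mm |
| Across the gauge (y) | 0.4 mm (−0.6 mm if the base is measured from the last picture) | within 5 mm |
| Tilt | 0.350 rad | 0.29 to 0.41 rad |
| Height of the block's origin | about 128 mm | above 95 mm |

The gripper ended clear, with its fingers about 120 mm above where they released the block.

**Disagreements:**
- **Depth check on the bystanders:** it showed differences at the disc (9 mm) and the jar (20 mm). The before and after top views show the plain block, disc, jar and scraper in the same places, so I took these as edge noise.
- **Gripper lean:** it leaned up to about 4° during the moves because the arm drifts from row to row.
- **Setting down on the sheet:** the block pressed with about 42 N for one reading. That was on the sheet, not the gauge. It is under the 120 N wrist limit but slightly above the 40 N limit for the arm or gripper body; only the held block was touching, so I did not expect that limit to apply.

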